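# Knock the lock pin of a wafer-cassette stand home with the mallet

### The arm

A 6-joint arm with a two-finger parallel gripper is mounted at the origin on the work surface. World frame = base frame: x ahead of the robot, y to its left, z up, the work surface at z = 0. Lengths are in m, angles in rad, forces in N, time in s.
With the tool pointing down it reaches from about 0.225 to 0.875 m from the base axis. Payload 3.4 kg.
Tool frame: the origin (TCP) lies between the finger pads; the fingertips stand 19 mm ahead of it and the grasp point (between the pads) is the TCP; z points along the fingers, y is the line along which they close (so a half turn about z gives the same grasp; the last joint's range is limited). The gripper opens to 85 mm and grips with 20 to 120 N. Pads are 22 mm wide; open, the fingers measure 114 mm over their backs; the gripper's body (76 mm by 85 mm) begins 54 mm behind the grasp point. The pads swing forward as they close: fully open they stand 13 mm farther back than shut.
Start: joints at [-1.343, 0.276, 1.505, -0, 1.361, -0.121], TCP at [0.197, -0.54, 0.25] pointing down, gripper open.
Joint ranges: [-2.89, 2.89], [-0.75, 2.08], [0.22, 2.7], [-1.18, 4.32], [0.11, 2.71], [-2.7, 2.7]. Speed limits (rad/s): [2.57, 2.57, 3.14, 3.14, 3.14, 3.14].

### API

Orientations are given as a unit quaternion [w, x, y, z].
In Python, from rig import get_state, imaging, ticket gives the robot as it stands. The module is installed in compiled form; this text tells all that it offers.
- The arm moves only by the shell command python3 -m inch 'ROWS' [FORCE]. ROWS is JSON, a list of rows, each an object with "claw": the opening, from -1 (shut) to 1 (fully open); "travel": the shift along the world's x, y, z in units of 200 mm (1.0 is 200 mm), a list of three; "turn": the turn about the world's z in units of 180 degrees (1.0 is 180 degrees). A call has 1 to 5 rows; each row is the pose to reach, as a shift and turn from the pose commanded when the call began, turning the shorter way round; what a row does not reach only later rows make up. A row lasts 1/10 s, in which the tool goes at most 50 mm and 8.59 degrees, less where a joint would pass 70% of its speed; a pose out of reach is approached as far as the arm can. A call with a number of a shift or a turn outside -1 to 1 is refused whole. A call with a gripper value outside its range is refused whole. The fingers move at their own pace and stop on an object; FORCE is the grip in N (left out, the last holds). Time passes only in rows, so rows that repeat a pose let the fingers close. It gives the time, the measured TCP pose, the force, the opening and the grip force at its end, in the units of the state.
- get_state(): the state, without advancing time (a new reading comes with each control period).
- imaging.get_image(name): name is "scene" or "top"; returns the picture (400x640x3 uint8, red, green, blue); there is no depth.
- imaging.camera_params(name): a dict with "camera_matrix" (3x3 intrinsics, pixels), "k1" (the pictures are not rectified: a ray, as slopes to the right and down, at radius r is drawn at 1 + k1 r^2 times it, then the intrinsics apply), "cam_to_world" (4x4, takes a point from camera to world coordinates). Camera axes: x right, y down, z forward; pixel columns grow to the right and rows downward; lengths in m; the calibration is good to about 2 mm. A picture is of the moment at which its call begins. camera_params takes no time and is no camera call.
- ticket.sign_off(): hands the job in; it is judged then, once.
The state is a dict: "clock": time; "qpos": joint angles; "qd": joint speeds; "effort": joint torques, N m; "position": TCP position; "ee_rot": TCP orientation; "contact_force": force on the tool from outside, world axes, zero at the start; "moment": the same for the moment, N m; "width": finger opening in m; "gripper_force": force on a finger pad.
Only numpy, scipy, OpenCV 4.12 (cv2) and the standard library are available. Lean on these libraries where they do the work, as an engineer would, in place of code of your own. Each camera call takes 0.05 s, during which the arm holds its last target. There are 200 camera calls.

### The job

One of the two cassette stands has its lock pin standing up. Slide the metal tray that crowds the mallet about 40 mm sideways, away from it, to make finger room, then take the mallet and strike the raised pin fully home with its flat face; keep the gripper off both stands and leave the other stand and everything else on the bench alone. Finally stand the mallet upright on its dark mat again, striking face down, and let go; the tray stays flat on the bench.

Things in the scene. Friction and masses are not known exactly. Their poses are not given: they have to be found in the camera images.
- mallet: Mallet standing on its striking face, handle level. Head: black upright block 50 (x) x 44 (y) x 96 mm high, grey band. Handle: wooden bar 24 mm wide (y), 28 mm high, centre line 48 mm above the face, running from the head along the mallet's -x to x = -138 mm. Origin: centre of the striking face; z up through the head. About 0.4 kg, mostly in the head.
- mallet_grip (a point): Point on the handle's centre line, 65 mm behind the head's axis (mallet frame -65, 0, +48 mm): a good place to grip, fingers closing along the mallet's y.
- tray: Loose empty open aluminium tray, 160 (x) x 90 (y) x 45 mm high, walls and floor 5 mm, about 0.3 kg. Origin: centre of its underside. Stands parallel to the mallet on its +y side, 2 to 4 mm from the head, about 13 mm from the handle: no room for a finger. Closed fingers pushing its far (+y) wall from inside slide it away.
- mat: Thin dark mat on the bench, 140 x 140 mm, 1 mm thick and with no step to feel (the mallet stands at bench height). Origin: its centre. The mallet's place: head at about its middle.
- stand_a: Fixed stand, the one with the raised pin (left or right one). Plate 250 (x, from -70 to +180) x 120 mm on feet, 22 mm high, white slatted cassette tray on its +x half, 52 mm high. Origin: on the bench under the pin's axis. There stands a steel collar, diameter 54, 60 mm high, and in it a steel pin with a flat round head (diameter 40, 10 mm thick).
- pin_a_top (a point): Centre of the top face of the raised pin's head; 100 mm above the bench with the pin right up, 70 mm with it home.
- pin_a (a joint): Depth of the raised pin in m: 0 right up (30 mm gap under its head), 0.030 fully home (head resting on the collar); it starts 0 to 0.010. A spring sleeve grips it: it takes some 5 to 9 N to drive it and it stays at the depth reached.
- stand_b: The other stand, built alike, whose pin is already home. Leave it alone.
- pin_b (a joint): Depth of the other stand's pin in m, 0.030 home (as it starts).
- bottle: White plastic bottle, diameter 60, 150 mm high. Origin at the centre of its underside. Bystander.
- canister: Flat round wafer canister, diameter 116, 38 mm high. Origin at the centre of its underside. Bystander.
- driver: Screwdriver, about 200 mm long with a black handle, lying on the bench on the robot's side of the stands. Bystander.
There are look-alikes about, which are no part of the job. Leave any blue or green look-alike of the tray alone.

How it is judged:
By the outcome, as a careful person would: the job done as asked, in the order asked, and still so for the second after the job is handed in, with the robot touching nothing.
It also fails if it takes over 58 s, if anything falls off the work surface, if the arm or the gripper's body presses on something with over 40 N, if the wrist force passes 120 N, or if a joint passes its speed limit or range.

## Working session

There is one attempt and no reset: what is moved stays moved. The work goes in short steps, Python scripts to look and compute and a shell command to move; the robot and the scene stay as the last step left them, time stands still between calls to the robot, and variables do not carry over. Pictures are saved under pics/ and viewed, at most 13 in all, crops included, and the job is handed in when it is done.

```bash
mkdir -p pics
cat > h.py <<'E'
import numpy as np, cv2
from rig import get_state, imaging
def cam(n):
    p=imaging.camera_params(n); return np.array(p["camera_matrix"]),p["k1"],np.array(p["cam_to_world"])
def ray(n,uv):
    K,k,T=cam(n); d=np.array([k,0,0,0,0.])
    s=cv2.undistortPoints(np.array([[uv]],float),K,d)[0,0]
    return T[:3,3],T[:3,:3]@np.array([s[0],s[1],1])
def at(n,uv,z):
    o,d=ray(n,uv); return o+d*(z-o[2])/d[2]
def proj(n,P):
    K,k,T=cam(n); M=np.linalg.inv(T)
    return cv2.projectPoints(np.array(P,float).reshape(-1,3),cv2.Rodrigues(M[:3,:3])[0],M[:3,3],K,np.array([k,0,0,0,0.]))[0][:,0]
def snap(n,f):
    im=imaging.get_image(n); cv2.imwrite(f,im[:,:,::-1]); return im
E
python3 - <<'E'
from h import *
for n in("scene","top"):
    snap(n,f"pics/{n}0.png"); print(n,cam(n)[2].round(3).tolist(),cam(n)[0][0])
s=get_state();print(s["clock"],s["width"],s["ee_rot"],s["position"])
E
```

```text
scene [[0.756, 0.374, -0.537, 1.117], [0.655, -0.417, 0.63, -0.64], [0.012, -0.828, -0.56, 0.718], [0.0, 0.0, 0.0, 1.0]] [397.99214373   0.         323.75354292]
top [[0.021, -0.999, 0.033, 0.457], [-1.0, -0.02, 0.022, 0.035], [-0.022, -0.033, -0.999, 1.34], [0.0, 0.0, 0.0, 1.0]] [433.43624335   0.         316.66255902]
0.1 0.08541148908785254 [-8.42961862e-04  9.84829519e-01  1.73522636e-01 -5.98288987e-05] [ 0.19639198 -0.53992954  0.24952405]
```

View pics/top0.png

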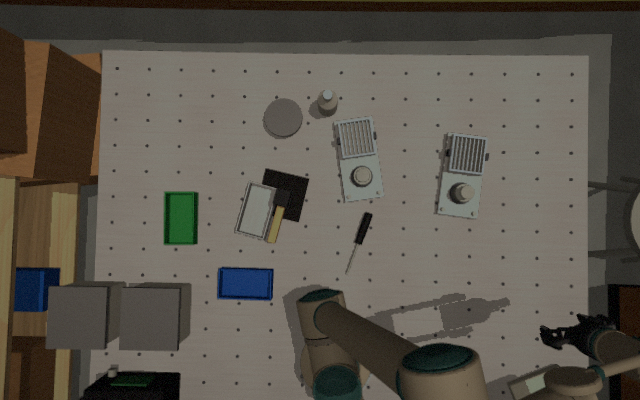

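View pics/scene0.png

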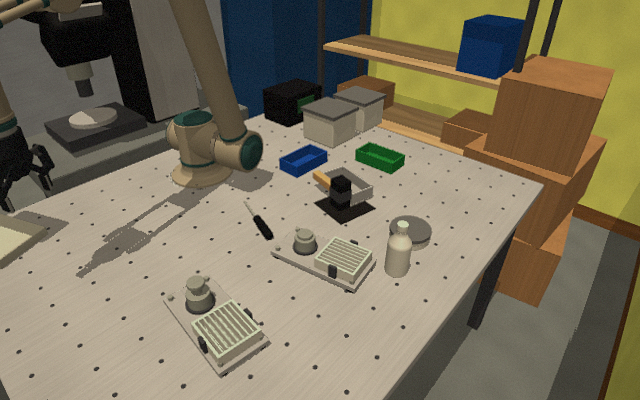

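The top view shows the mallet head at about (284,198), its handle down to (273,240), the tray at (256,210), and pins at (362,176) and (462,192). In the scene view the right stand's pin (198,283) stands up. I'll measure these next.

Run:
```python
from h import *
im=cv2.imread("pics/top0.png")
a=cv2.resize(im[160:250,225:315],None,fx=6,fy=6,interpolation=cv2.INTER_CUBIC)
b=cv2.resize(im[120:225,430:495],None,fx=4,fy=4,interpolation=cv2.INTER_CUBIC)
s=cv2.imread("pics/scene0.png"); 
c=np.zeros((540,800,3),np.uint8); c[:540,:540]=a; c[:420,540:800]=b
cv2.imwrite("pics/crop.png",c)
hsv=cv2.cvtColor(im,cv2.COLOR_BGR2HSV)
m=cv2.inRange(hsv,(12,90,60),(35,255,255)); m[:, :260]=0;m[:,300:]=0;m[:190]=0;m[250:]=0
p=cv2.findNonZero(m);r=cv2.minAreaRect(p);bx=cv2.boxPoints(r);print(len(p),r)
print([at("top",q,.062)[:2].round(4).tolist() for q in bx])
m=((im.max(2)<45)*255).astype(np.uint8)[160:250,255:315]
r=cv2.minAreaRect(cv2.findNonZero(m)+np.array([255,160]));print("mat",r,[at("top",q,0)[:2].round(3).tolist() for q in cv2.boxPoints(r)])
```

```text
319 ((275.6346130371094, 224.17306518554688), (8.507460594177246, 37.88890075683594), 15.255120277404785)
[[0.3647, 0.2088], [0.4729, 0.1821], [0.4668, 0.1576], [0.3586, 0.1845]]
mat ((280.0504150390625, 202.48818969726562), (44.14686965942383, 59.57279968261719), 13.392496109008789) [[0.405, 0.264], [0.586, 0.226], [0.557, 0.092], [0.377, 0.131]]
```

View pics/crop.png

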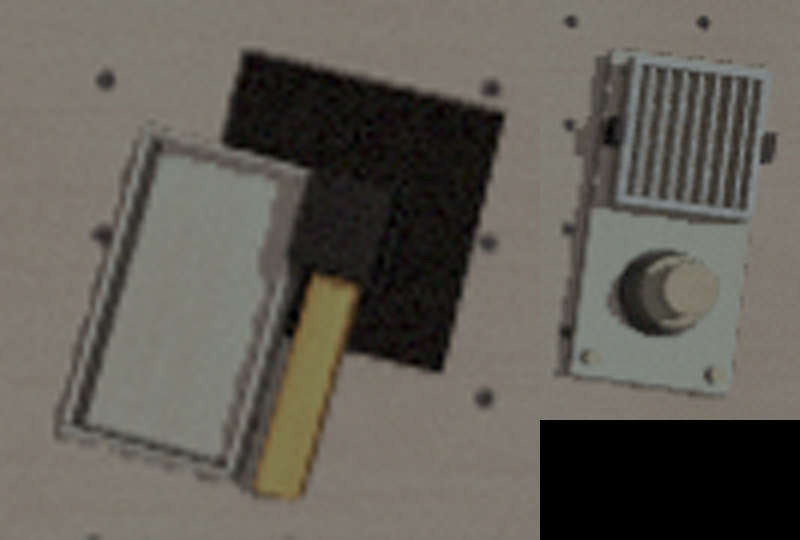

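Run:
```python
from h import *
s=cv2.imread("pics/scene0.png")
cv2.imwrite("pics/crop2.png",cv2.resize(s[265:320,165:235],None,fx=10,fy=10,interpolation=cv2.INTER_CUBIC))
U=lambda x,y:(225+(x-2.5)/6,160+(y-2.5)/6)
print("mat",[at("top",U(*q),0)[:2].round(4).tolist() for q in((243,50),(503,113),(443,372),(343,211))])
print("tray",[at("top",U(*q),.045)[:2].round(4).tolist() for q in((147,125),(310,172),(232,477),(57,433))])
print("head",[at("top",U(*q),.096)[:2].round(4).tolist() for q in((310,170),(398,182))])
V=lambda x,y:(430+(x-541.5)/4,120+(y-1.5)/4)
for z in(.09,.1): print("pin",at("top",V(690,287),z).round(4), [at("top",V(*q),z)[:2].round(4).tolist() for q in((661,287),(719,287))])
pl=[at("top",V(*q),.022)[:2].round(4) for q in((565,373),(728,395),(745,230))];print("plate",pl, np.linalg.norm(pl[0]-pl[1]))
for z in(.09,.095,.1):print(z,((proj("scene",at("top",V(690,287),z))[0]-[165,265])*10+4.5).round(0))
```

```text
mat [[0.5874, 0.2274], [0.5573, 0.0921], [0.4231, 0.1201], [0.505, 0.1737]]
tray [[0.5445, 0.2682], [0.5226, 0.186], [0.3699, 0.2212], [0.3899, 0.309]]
head [[0.521, 0.1801], [0.516, 0.1377]]
pin [ 0.522  -0.3656  0.09  ] [[0.5216, -0.3453], [0.5224, -0.386]]
pin [ 0.5215 -0.3624  0.1   ] [[0.5211, -0.3422], [0.5219, -0.3826]]
plate [array([ 0.4589, -0.2953]), array([ 0.445 , -0.4162]), array([ 0.5692, -0.4277])] 0.12169642558432027
0.09 [301. 177.]
0.095 [303. 156.]
0.1 [304. 134.]
```

View pics/crop2.png

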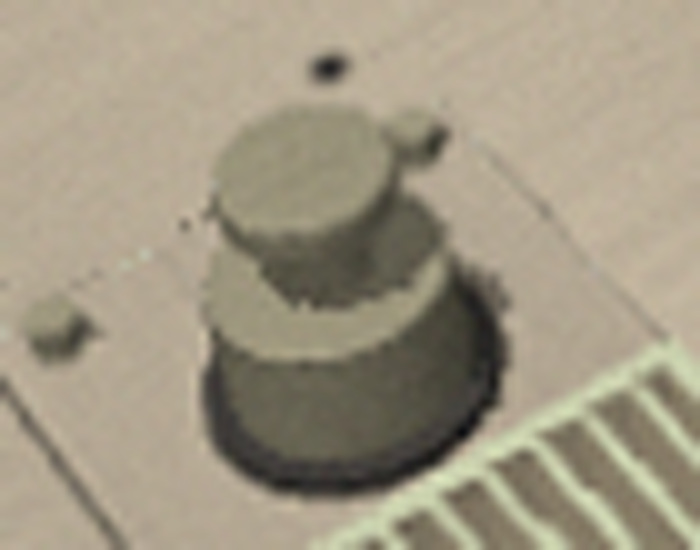

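The scene crop shows the raised pin's top face centred at (305,171), so its top is at about z = 0.091 with the pin axis at (0.522,-0.365). The mallet is at (0.495,0.164) with yaw -13.9°, and the tray is at (0.457,0.246). These agree with the given sizes, so I'll move above the tray with the claw shut.

```bash
R='[{"claw":-1,"travel":[0.066,0.199,0],"turn":-0.01},{"claw":-1,"travel":[0.131,0.398,0],"turn":-0.02},{"claw":-1,"travel":[0.197,0.597,0],"turn":-0.03},{"claw":-1,"travel":[0.262,0.796,0],"turn":-0.04},{"claw":-1,"travel":[0.328,0.995,0],"turn":-0.047}]'
python3 -m inch '[{"claw":-1,"travel":[0.066,0.199,0],"turn":-0.01},{"claw":-1,"travel":[0.131,0.398,0],"turn":-0.02},{"claw":-1,"travel":[0.197,0.597,0],"turn":-0.03},{"claw":-1,"travel":[0.262,0.796,0],"turn":-0.04},{"claw":-1,"travel":[0.328,0.995,0],"turn":-0.047}]' 60
```

```text
clock: 0.6
position: [0.2622, -0.3395, 0.2499]
ee_rot: [-0.0, 0.995, 0.1, -0.0]
contact_force: [0.4, -0.1, 0.0]
width: 0.0123
gripper_force: 0.0
```

```bash
python3 -m inch '[{"claw":-1,"travel":[0.066,0.199,0],"turn":-0.01},{"claw":-1,"travel":[0.131,0.398,0],"turn":-0.02},{"claw":-1,"travel":[0.197,0.597,0],"turn":-0.03},{"claw":-1,"travel":[0.262,0.796,0],"turn":-0.04},{"claw":-1,"travel":[0.328,0.995,0],"turn":-0.047}]'
python3 -m inch '[{"claw":-1,"travel":[0.066,0.199,0],"turn":-0.01},{"claw":-1,"travel":[0.131,0.398,0],"turn":-0.02},{"claw":-1,"travel":[0.197,0.597,0],"turn":-0.03},{"claw":-1,"travel":[0.262,0.796,0],"turn":-0.04},{"claw":-1,"travel":[0.328,0.995,0],"turn":-0.047}]'
python3 -m inch '[{"claw":-1,"travel":[0.066,0.199,0],"turn":-0.01},{"claw":-1,"travel":[0.131,0.398,0],"turn":-0.02},{"claw":-1,"travel":[0.197,0.597,0],"turn":-0.03},{"claw":-1,"travel":[0.262,0.796,0],"turn":-0.04},{"claw":-1,"travel":[0.328,0.995,0],"turn":-0.047}]'
```

```text
clock: 1.1
position: [0.3276, -0.1407, 0.2502]
ee_rot: [-0.0, 1.0, 0.026, 0.0]
contact_force: [1.2, 0.5, -0.9]
width: -0.0002
gripper_force: 0.0
clock: 1.6
position: [0.3932, 0.0584, 0.2502]
ee_rot: [0.0, 0.999, -0.047, 0.0]
contact_force: [1.1, -0.1, -0.1]
width: -0.0003
gripper_force: 0.0
clock: 2.1
position: [0.4589, 0.2573, 0.2499]
ee_rot: [0.0, 0.993, -0.121, -0.0]
contact_force: [-0.3, -0.3, 0.4]
width: -0.0002
gripper_force: 0.0
```

```bash
python3 -m inch '[{"claw":-1,"travel":[0,0,-0.25],"turn":0},{"claw":-1,"travel":[0,0,-0.5],"turn":0},{"claw":-1,"travel":[0,0,-0.7],"turn":0},{"claw":-1,"travel":[0,0,-0.8],"turn":0},{"claw":-1,"travel":[0,0,-0.8],"turn":0}]'
python3 - <<'E'
from h import *
a=snap("scene","pics/s1.png")[140:240,260:400]
b=snap("top","pics/t1.png")[150:250,200:340]
cv2.imwrite("pics/c3.png",cv2.resize(np.hstack([a,b])[:,:,::-1],None,fx=2.8,fy=4))
E
```

```text
clock: 2.6
position: [0.4561, 0.2545, 0.0869]
ee_rot: [0.002, 0.993, -0.121, -0.004]
contact_force: [-0.3, 0.5, 0.8]
width: -0.0002
gripper_force: 0.0
```

View pics/c3.png

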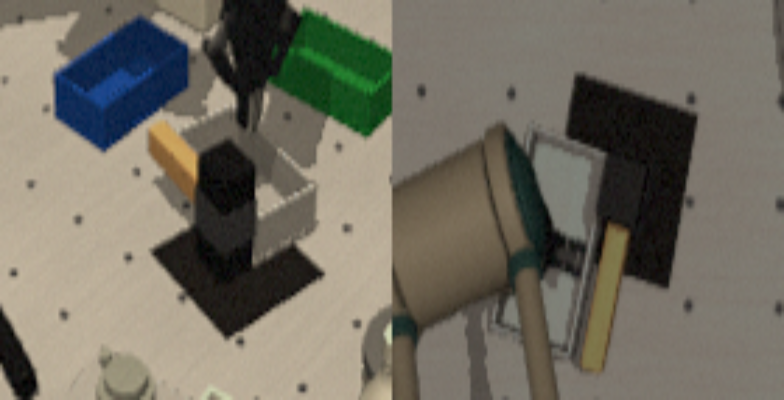

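The fingertips hang over the tray's middle (left panel, 250,110), clear of the mallet. I'll lower them and push.

```bash
python3 -m inch '[{"claw":-1,"travel":[0,0,-0.12],"turn":0},{"claw":-1,"travel":[0,0,-0.25],"turn":0},{"claw":-1,"travel":[0,0,-0.25],"turn":0}]'
python3 -m inch '[{"claw":-1,"travel":[0.012,0.05,-0.25],"turn":0}]' >/dev/null 2>&1 --help; true
python3 - <<'E'
from h import *
print(get_state()["position"],get_state()["clock"])
E
```

```text
clock: 3.0
position: [0.4581, 0.2552, 0.0397]
ee_rot: [0.001, 0.993, -0.121, -0.001]
contact_force: [-0.1, 0.0, 0.7]
width: 0.0003
gripper_force: 0.0
[0.45811907 0.25517267 0.03971139] 3.0
```

```bash
python3 -m inch '[{"claw":-1,"travel":[0.014,0.055,0],"turn":0},{"claw":-1,"travel":[0.026,0.105,0],"turn":0},{"claw":-1,"travel":[0.036,0.145,0],"turn":0},{"claw":-1,"travel":[0.048,0.195,0],"turn":0},{"claw":-1,"travel":[0.058,0.235,0],"turn":0}]'
python3 - <<'E'
from h import *
b=snap("top","pics/t2.png")[150:250,200:340]
cv2.imwrite("pics/c4.png",cv2.resize(b[:,:,::-1],None,fx=5.6,fy=5.6,interpolation=cv2.INTER_CUBIC))
E
```

```text
clock: 3.5
position: [0.4709, 0.3034, 0.0412]
ee_rot: [0.0, 0.993, -0.12, 0.0]
contact_force: [-0.4, -4.4, 3.4]
width: 0.0
gripper_force: 2.3
```

View pics/c4.png

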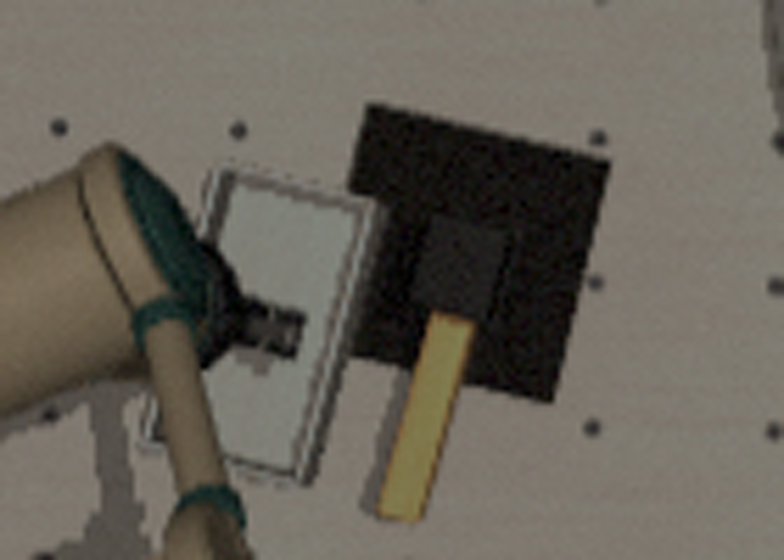

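Run:
```python
from h import *
U=lambda x,y:(200+(x-2.3)/5.6,150+(y-2.3)/5.6)
n=np.array([.24,.971])
for q,p in(((383,203),(.5226,.186)),((306,486),(.3699,.2212)),((215,166),(.5445,.2682)),((142,443),(.3899,.309))):
    a=at("top",U(*q),.045)[:2]; print(a.round(4),((a-p)*1000).round(1),((a-p)@n*1000).round(1))
```

```text
[0.5293 0.211 ] [ 6.7 25. ] 25.9
[0.3774 0.2484] [ 7.5 27.2] 28.2
[0.5474 0.3016] [ 2.9 33.4] 33.1
[0.3985 0.3367] [ 8.6 27.7] 28.9
```

The tray is now about 29 mm away; its near edge runs from (383,203) to (306,486) in the crop, parallel to the mallet. I'll push another 11 mm, back off and rise.

```bash
python3 -m inch '[{"claw":-1,"travel":[0.007,0.028,0],"turn":0},{"claw":-1,"travel":[0.013,0.054,0],"turn":0},{"claw":-1,"travel":[0.013,0.055,0],"turn":0},{"claw":-1,"travel":[0.003,0.01,0],"turn":0},{"claw":-1,"travel":[0.003,0.01,0.1],"turn":0}]'
python3 -m inch '[{"claw":-1,"travel":[0,0,0.25],"turn":0},{"claw":-1,"travel":[0,0,0.5],"turn":0},{"claw":0.3,"travel":[0,0,0.6],"turn":0},{"claw":0.3,"travel":[-0.05,-0.25,0.6],"turn":0},{"claw":0.3,"travel":[-0.1,-0.5,0.6],"turn":0}]'
```

```text
clock: 4.05
position: [0.4687, 0.303, 0.058]
ee_rot: [0.002, 0.993, -0.121, -0.003]
contact_force: [0.5, 0.5, -0.5]
width: -0.0001
gripper_force: 0.0
clock: 4.55
position: [0.452, 0.2063, 0.1812]
ee_rot: [-0.001, 0.993, -0.119, 0.002]
contact_force: [0.7, -0.9, 0.8]
width: 0.0432
gripper_force: 0.0
```

```bash
python3 -m inch '[{"claw":0.3,"travel":[-0.07,-0.135,0],"turn":0},{"claw":0.3,"travel":[-0.07,-0.135,0],"turn":0},{"claw":0.3,"travel":[-0.07,-0.135,0],"turn":0}]'
python3 - <<'E'
from h import *
b=snap("top","pics/t3.png")[150:250,200:340];a=snap("scene","pics/s3.png")[140:240,260:400]
cv2.imwrite("pics/c5.png",cv2.resize(np.hstack([a,b])[:,:,::-1],None,fx=2.8,fy=4,interpolation=cv2.INTER_CUBIC))
print(get_state()["position"])
E
```

```text
clock: 4.85
position: [0.4377, 0.1793, 0.1805]
ee_rot: [-0.001, 0.993, -0.122, 0.001]
contact_force: [0.1, -0.7, -0.1]
width: 0.0553
gripper_force: 0.0
[0.43831362 0.18026706 0.18046281]
```

View pics/c5.png

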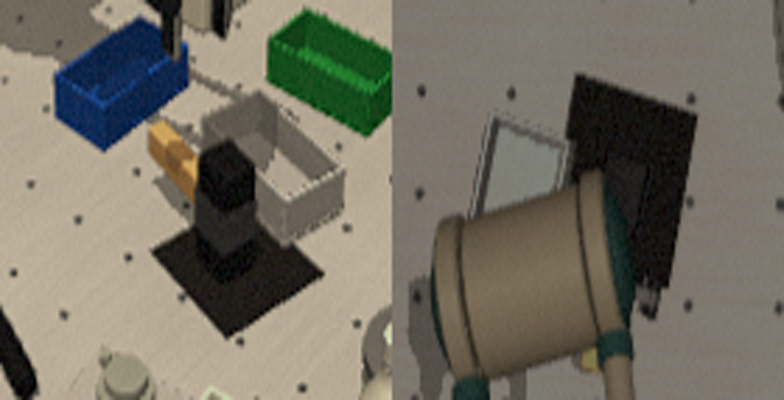

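The tray stands clear, its top corners at about (493,110) and (570,140) in the right panel, and the open fingers straddle the handle. I'll descend and check the tray's shift.

```bash
python3 - <<'E'
from h import *
for q,p in(((236,177.2),(.5445,.2682)),((263.4,184.8),(.5226,.186))):
    a=at("top",q,.045)[:2]; print(a.round(4),((a-p)@np.array([.24,.971])*1000).round(1))
E
python3 -m inch '[{"claw":0.3,"travel":[0,-0.008,-0.2],"turn":0},{"claw":0.3,"travel":[0,-0.008,-0.4],"turn":0},{"claw":0.3,"travel":[0,-0.008,-0.55],"turn":0},{"claw":0.3,"travel":[0,-0.008,-0.65],"turn":0},{"claw":0.3,"travel":[0,-0.008,-0.65],"turn":0}]'
```

```text
[0.5534 0.3077] 40.5
[0.5322 0.2248] 40.0
clock: 5.45
position: [0.4359, 0.1785, 0.0476]
ee_rot: [0.001, 0.993, -0.12, -0.003]
contact_force: [-0.7, 0.0, 0.7]
width: 0.0555
gripper_force: 0.0
```

Tray shift is 40 mm. Next I'll close on the handle at full grip force.

```bash
python3 -m inch '[{"claw":-0.3,"travel":[0,0,0],"turn":0},{"claw":-1,"travel":[0,0,0],"turn":0},{"claw":-1,"travel":[0,0,0],"turn":0},{"claw":-1,"travel":[0,0,0],"turn":0},{"claw":-1,"travel":[0,0,0],"turn":0}]' 120
```

```text
clock: 5.95
position: [0.4389, 0.1787, 0.0517]
ee_rot: [-0.001, 0.993, -0.121, 0.002]
contact_force: [-0.6, 3.3, 7.0]
width: 0.0221
gripper_force: 117.6
```

```bash
python3 -m inch '[{"claw":-1,"travel":[0,0,0.05],"turn":0},{"claw":-1,"travel":[0,0,0.15],"turn":0},{"claw":-1,"travel":[0,0,0.35],"turn":0},{"claw":-1,"travel":[0,0,0.5],"turn":0},{"claw":-1,"travel":[0,0,0.6],"turn":0}]'
python3 -m inch '[{"claw":-1,"travel":[0,0,0.1],"turn":0},{"claw":-1,"travel":[0,0,0.1],"turn":0},{"claw":-1,"travel":[0,0,0.1],"turn":0}]'
python3 - <<'E'
from h import *
snap("scene","pics/s4.png"); s=get_state(); print(s["position"],s["contact_force"],s["moment"],s["clock"])
a=cv2.imread("pics/s4.png")[80:230,240:440]
cv2.imwrite("pics/c6.png",cv2.resize(a,None,fx=4,fy=4,interpolation=cv2.INTER_CUBIC))
E
```

```text
clock: 6.45
position: [0.4372, 0.1775, 0.1723]
ee_rot: [0.0, 0.993, -0.121, 0.0]
contact_force: [1.9, -0.0, -4.1]
width: 0.0222
gripper_force: 118.2
clock: 6.75
position: [0.4365, 0.1775, 0.1898]
ee_rot: [0.0, 0.993, -0.121, -0.001]
contact_force: [0.0, 0.4, -4.9]
width: 0.0222
gripper_force: 118.4
[0.43610943 0.1774338  0.18911399] [-0.80723755  0.1878582  -3.96533966] [0.00683707 0.23904683 0.00816409] 6.8
```

View pics/c6.png

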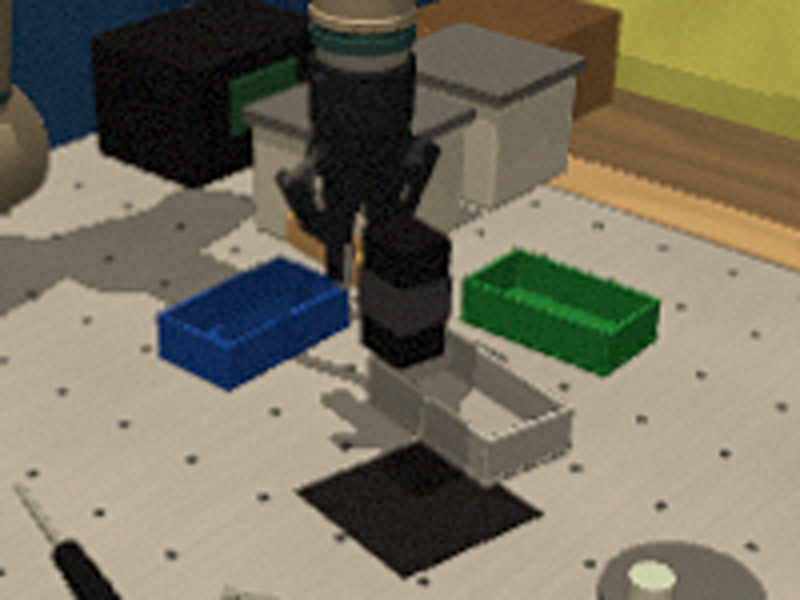

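The mallet hangs level, its head at (405,290) in the crop, 0.14 m above the bench. I'll carry it over to the raised pin.

```bash
python3 -m inch '[{"claw":-1,"travel":[0.005,-0.1,0.05],"turn":0},{"claw":-1,"travel":[0.015,-0.3,0.05],"turn":0},{"claw":-1,"travel":[0.027,-0.5,0.05],"turn":0},{"claw":-1,"travel":[0.037,-0.7,0.05],"turn":0},{"claw":-1,"travel":[0.048,-0.9,0.05],"turn":0}]'
python3 -m inch '[{"claw":-1,"travel":[0.01,-0.2,0],"turn":0},{"claw":-1,"travel":[0.02,-0.4,0],"turn":0},{"claw":-1,"travel":[0.03,-0.6,0],"turn":0},{"claw":-1,"travel":[0.04,-0.8,0],"turn":0},{"claw":-1,"travel":[0.05,-1,0],"turn":0}]'
python3 -m inch '[{"claw":-1,"travel":[0.01,-0.2,0],"turn":0},{"claw":-1,"travel":[0.02,-0.4,0],"turn":0},{"claw":-1,"travel":[0.035,-0.6,0],"turn":0},{"claw":-1,"travel":[0.042,-0.74,0],"turn":0},{"claw":-1,"travel":[0.042,-0.74,0],"turn":0}]'
python3 - <<'E'
from h import *
t=snap("top","pics/t5.png");s=snap("scene","pics/s5.png"); st=get_state(); print(st["position"],st["contact_force"],st["moment"],st["clock"])
a=s[180:330,130:290];b=t[150:300,400:560]
cv2.imwrite("pics/c7.png",cv2.resize(np.hstack([a,b])[:,:,::-1],None,fx=2.5,fy=4 if 0 else 2.5,interpolation=cv2.INTER_CUBIC))
E
```

```text
clock: 7.3
position: [0.4456, -0.0034, 0.1986]
ee_rot: [0.0, 0.993, -0.12, -0.002]
contact_force: [0.8, -0.1, -4.6]
width: 0.0223
gripper_force: 118.7
clock: 7.8
position: [0.4557, -0.2032, 0.1983]
ee_rot: [-0.001, 0.993, -0.121, -0.002]
contact_force: [0.8, 0.3, -4.9]
width: 0.0222
gripper_force: 118.7
clock: 8.3
position: [0.4648, -0.3542, 0.1978]
ee_rot: [0.001, 0.992, -0.122, -0.001]
contact_force: [1.0, 0.6, -4.6]
width: 0.0224
gripper_force: 118.7
[ 0.46425679 -0.34975099  0.19792584] [ 0.16498594  0.22211064 -4.34332813] [0.08080149 0.24527443 0.0678274 ] 8.4
```

View pics/c7.png

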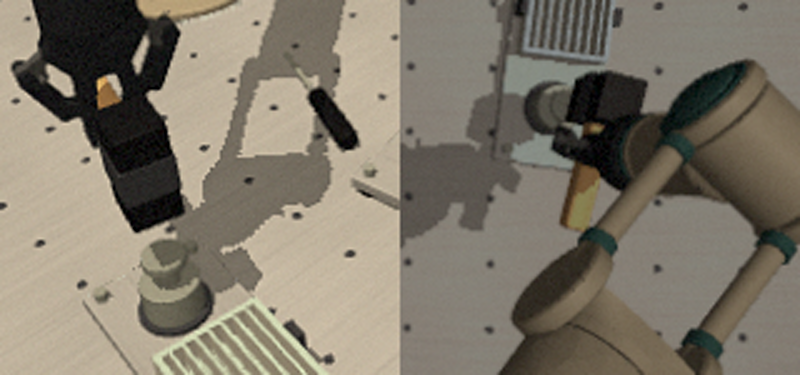

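Run:
```python
from h import *
c=np.array([.522,-.3643]);ex=np.array([.971,-.24])*.025;ey=np.array([.24,.971])*.022
for z in(.148,.244):
    P=[np.r_[c+i*ex+j*ey,z] for i,j in((1,1),(1,-1),(-1,-1),(-1,1))]
    print(z,"top",((proj("top",P)-[400,150])*2.5+[400,0]).round().tolist(),"scene",((proj("scene",P)-[130,180])*2.5).round().tolist())
```

```text
0.148 top [[570.0, 74.0], [610.0, 84.0], [598.0, 128.0], [558.0, 118.0]] scene [[187.0, 212.0], [135.0, 234.0], [115.0, 198.0], [165.0, 178.0]]
0.244 top [[601.0, 67.0], [645.0, 78.0], [632.0, 126.0], [589.0, 115.0]] scene [[167.0, 120.0], [111.0, 141.0], [90.0, 107.0], [145.0, 88.0]]
```

The projections match the head (face corners near (183,211) and (137,231) in the crop), so it is over the pin and level. Now I'll strike.

```bash
python3 -m inch '[{"claw":-1,"travel":[0,0,-0.12],"turn":0},{"claw":-1,"travel":[0,0,-0.22],"turn":0},{"claw":-1,"travel":[0,0,-0.3],"turn":0},{"claw":-1,"travel":[0,0,-0.36],"turn":0}]' 120
python3 -m inch '[{"claw":-1,"travel":[0,0,-0.01],"turn":0},{"claw":-1,"travel":[0,0,-0.02],"turn":0}]' 120
```

```text
clock: 8.8
position: [0.4643, -0.3477, 0.1272]
ee_rot: [-0.001, 0.993, -0.12, -0.002]
contact_force: [-3.8, 2.5, 1.9]
width: 0.0224
gripper_force: 119.8
clock: 9.0
position: [0.4653, -0.349, 0.1246]
ee_rot: [-0.0, 0.993, -0.12, -0.0]
contact_force: [-2.7, 2.4, 2.4]
width: 0.0225
gripper_force: 119.7
```

```bash
python3 -m inch '[{"claw":-1,"travel":[0,0,-0.015],"turn":0},{"claw":-1,"travel":[0,0,-0.02],"turn":0}]'
python3 -m inch '[{"claw":-1,"travel":[0,0,-0.01],"turn":0},{"claw":-1,"travel":[0,0,-0.01],"turn":0}]'
python3 -m inch '[{"claw":-1,"travel":[0,0,-0.01],"turn":0},{"claw":-1,"travel":[0,0,-0.01],"turn":0}]'
python3 - <<'E'
from h import *
s=get_state(); print(s["position"],s["contact_force"],s["moment"])
E
```

```text
clock: 9.2
position: [0.4658, -0.3498, 0.1216]
ee_rot: [0.0, 0.993, -0.121, 0.001]
contact_force: [-3.6, 5.8, 10.4]
width: 0.0222
gripper_force: 120.8
clock: 9.4
position: [0.4657, -0.3498, 0.1213]
ee_rot: [0.0, 0.993, -0.121, 0.001]
contact_force: [-5.1, 5.2, 13.6]
width: 0.022
gripper_force: 121.7
clock: 9.6
position: [0.4656, -0.3498, 0.1209]
ee_rot: [0.001, 0.993, -0.121, 0.001]
contact_force: [-9.2, 7.2, 23.7]
width: 0.022
gripper_force: 123.1
[ 0.46557087 -0.34976235  0.12094996] [-9.20123971  7.23536394 23.74704782] [1.29220033 0.75369527 0.2040376 ]
```

The force climbed steeply to about 28 N with the descent stalled, so the pin has bottomed out. I'll lift, start back, then check the pin by camera.

```bash
python3 -m inch '[{"claw":-1,"travel":[0,0,0.06],"turn":0},{"claw":-1,"travel":[0,0,0.2],"turn":0},{"claw":-1,"travel":[0,0,0.4],"turn":0},{"claw":-1,"travel":[-0.01,0.15,0.4],"turn":0},{"claw":-1,"travel":[-0.02,0.35,0.4],"turn":0}]'
python3 -m inch '[{"claw":-1,"travel":[-0.01,0.2,0],"turn":0},{"claw":-1,"travel":[-0.02,0.4,0],"turn":0},{"claw":-1,"travel":[-0.03,0.6,0],"turn":0},{"claw":-1,"travel":[-0.03,0.6,0],"turn":0}]'
python3 - <<'E'
from h import *
t=snap("top","pics/t6.png");s=snap("scene","pics/s6.png"); st=get_state(); print(st["position"],st["contact_force"],st["moment"],st["clock"])
a=s[60:310,160:420]
cv2.imwrite("pics/c8.png",cv2.resize(s[90:330,130:400,::-1],None,fx=2.5,fy=2.5,interpolation=cv2.INTER_CUBIC))
for z in (.07,.075,.08): print(z,(proj("scene",[.522,-.365,z])[0]-[130,90])*2.5)
E
```

```text
clock: 10.1
position: [0.4631, -0.2824, 0.1977]
ee_rot: [0.002, 0.993, -0.122, 0.003]
contact_force: [0.5, 1.2, -5.3]
width: 0.0221
gripper_force: 118.8
clock: 10.5
position: [0.4542, -0.1553, 0.1959]
ee_rot: [-0.002, 0.993, -0.119, -0.001]
contact_force: [-0.5, -0.2, -4.3]
width: 0.0222
gripper_force: 119.2
[ 0.45600263 -0.15979538  0.19642603] [ 0.05103107 -0.39215679 -4.41439489] [ 0.02064219  0.18864706 -0.00784197] 10.6
0.07 [166.34041328 496.30303601]
0.075 [165.33642016 492.30084126]
0.08 [164.32644309 488.2710436 ]
```

View pics/c8.png

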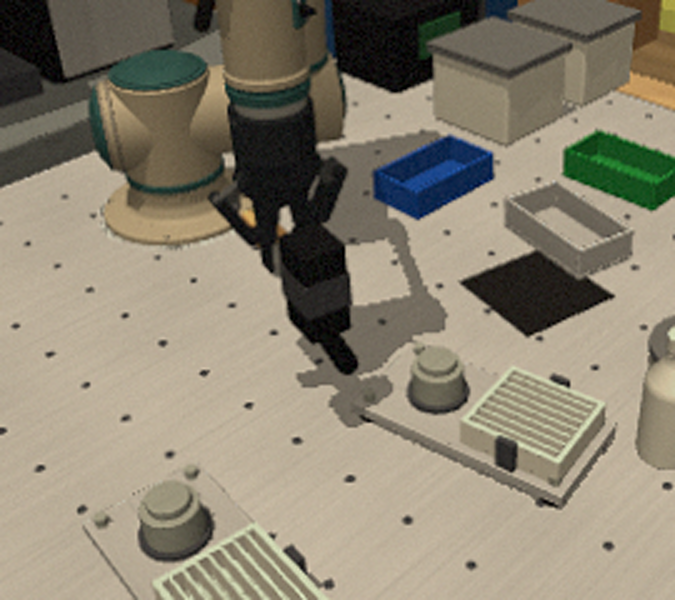

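The pin is home: its top is at (170,494) in the crop, matching z = 0.07, and it looks like the other stand's. I'll carry the mallet back to the mat.

```bash
python3 -m inch '[{"claw":-1,"travel":[-0.005,0.15,0],"turn":0},{"claw":-1,"travel":[-0.01,0.35,0],"turn":0},{"claw":-1,"travel":[-0.015,0.55,0],"turn":0},{"claw":-1,"travel":[-0.02,0.75,0],"turn":0},{"claw":-1,"travel":[-0.025,0.9,0],"turn":0}]'
python3 -m inch '[{"claw":-1,"travel":[-0.005,0.2,0],"turn":0},{"claw":-1,"travel":[-0.01,0.4,0],"turn":0},{"claw":-1,"travel":[-0.015,0.6,0],"turn":0},{"claw":-1,"travel":[-0.025,0.75,0],"turn":0},{"claw":-1,"travel":[-0.025,0.82,0],"turn":0}]'
python3 -m inch '[{"claw":-1,"travel":[0,0,0],"turn":0},{"claw":-1,"travel":[0,0,0],"turn":0},{"claw":-1,"travel":[0,0,0],"turn":0}]'
python3 - <<'E'
from h import *
t=snap("top","pics/t7.png");s=snap("scene","pics/s7.png"); st=get_state(); p=st["position"];print(p,st["contact_force"],st["moment"],st["clock"])
c=p[:2]+np.array([.0575,-.0145]);ex=np.array([.971,-.24])*.025;ey=np.array([.24,.971])*.022
a=s[100:230,240:400];b=t[130:260,210:370]
for z in(p[2]-.05,p[2]+.046):
    P=[np.r_[c+i*ex+j*ey,z] for i,j in((1,1),(1,-1),(-1,-1))]
    print("scene",((proj("scene",P)-[240,100])*5).round().tolist())
cv2.imwrite("pics/c9.png",cv2.resize(a[:,:,::-1],None,fx=5,fy=4.6 if 0 else 4.6,interpolation=cv2.INTER_CUBIC) if 0 else cv2.resize(a[:120,:,::-1],None,fx=5,fy=5,interpolation=cv2.INTER_CUBIC))
E
```

```text
clock: 11.1
position: [0.4515, 0.0207, 0.1964]
ee_rot: [-0.0, 0.993, -0.121, 0.001]
contact_force: [1.3, -0.2, -4.1]
width: 0.022
gripper_force: 119.4
clock: 11.6
position: [0.4468, 0.1857, 0.1963]
ee_rot: [-0.001, 0.993, -0.12, 0.001]
contact_force: [-0.4, -0.7, -4.9]
width: 0.0222
gripper_force: 119.6
clock: 11.9
position: [0.446, 0.1825, 0.1962]
ee_rot: [0.001, 0.993, -0.121, 0.0]
contact_force: [-0.2, -0.9, -4.4]
width: 0.0224
gripper_force: 119.6
[0.44584103 0.18272141 0.19630925] [ 0.92780452  0.52205455 -5.07027222] [ 0.02545571  0.17697999 -0.04991392] 12.0
scene [[576.0, 332.0], [516.0, 353.0], [464.0, 317.0]]
scene [[586.0, 181.0], [523.0, 200.0], [468.0, 168.0]]
```

View pics/c9.png

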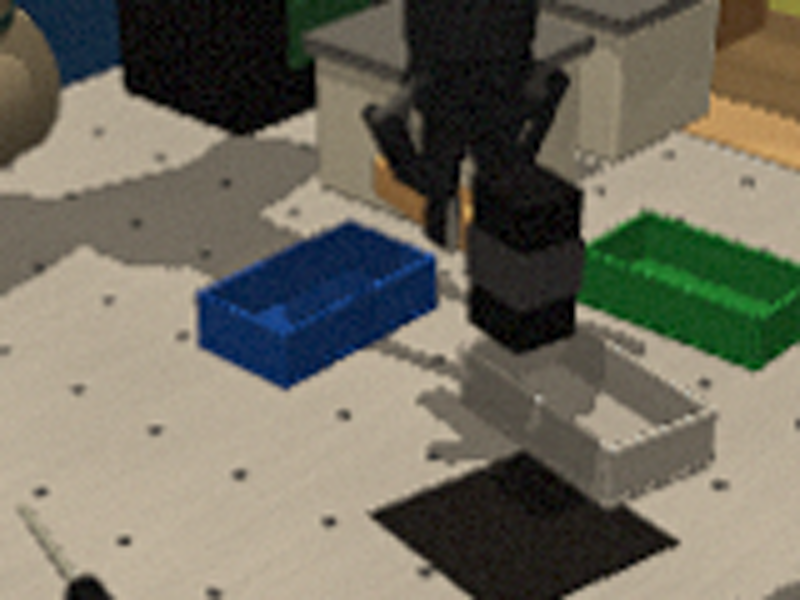

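The head's bottom corners at (576,332) and (520,353) match the prediction, so it is level. I'll lower it slowly.

```bash
python3 -m inch '[{"claw":-1,"travel":[0,0,-0.15],"turn":0},{"claw":-1,"travel":[0,0,-0.35],"turn":0},{"claw":-1,"travel":[0,0,-0.5],"turn":0},{"claw":-1,"travel":[0,0,-0.6],"turn":0},{"claw":-1,"travel":[0,0,-0.66],"turn":0}]'
python3 -m inch '[{"claw":-1,"travel":[0,0,-0.02],"turn":0},{"claw":-1,"travel":[0,0,-0.04],"turn":0},{"claw":-1,"travel":[0,0,-0.05],"turn":0},{"claw":-1,"travel":[0,0,-0.05],"turn":0}]'
python3 -m inch '[{"claw":-1,"travel":[0,0,-0.005],"turn":0},{"claw":-1,"travel":[0,0,-0.01],"turn":0},{"claw":-1,"travel":[0,0,-0.01],"turn":0}]'
```

```text
clock: 12.5
position: [0.4447, 0.1828, 0.0627]
ee_rot: [0.001, 0.993, -0.121, -0.001]
contact_force: [-0.2, 0.2, -4.3]
width: 0.0223
gripper_force: 119.5
clock: 12.9
position: [0.446, 0.1839, 0.0548]
ee_rot: [-0.0, 0.993, -0.121, 0.001]
contact_force: [0.4, -0.6, -4.8]
width: 0.0222
gripper_force: 119.5
clock: 13.2
position: [0.4456, 0.184, 0.0525]
ee_rot: [-0.0, 0.993, -0.121, 0.0]
contact_force: [0.6, 0.0, -4.0]
width: 0.0222
gripper_force: 119.5
```

```bash
python3 -m inch '[{"claw":-1,"travel":[0,0,-0.005],"turn":0},{"claw":-1,"travel":[0,0,-0.005],"turn":0}]'
python3 -m inch '[{"claw":-1,"travel":[0,0,-0.005],"turn":0},{"claw":-1,"travel":[0,0,-0.005],"turn":0}]'
```

```text
clock: 13.4
position: [0.4455, 0.1841, 0.0519]
ee_rot: [-0.0, 0.993, -0.121, 0.0]
contact_force: [-3.0, -0.5, 2.8]
width: 0.0222
gripper_force: 120.8
clock: 13.6
position: [0.4454, 0.1841, 0.0518]
ee_rot: [-0.0, 0.993, -0.121, 0.0]
contact_force: [-5.7, -0.4, 10.8]
width: 0.0223
gripper_force: 122.1
```

```bash
python3 -m inch '[{"claw":-1,"travel":[0,0,0.004],"turn":0},{"claw":-1,"travel":[0,0,0.004],"turn":0},{"claw":-0.2,"travel":[0,0,0.004],"turn":0},{"claw":0.1,"travel":[0,0,0.004],"turn":0},{"claw":0.1,"travel":[0,0,0.004],"turn":0}]' 40
python3 -m inch '[{"claw":0.2,"travel":[0,0,0],"turn":0},{"claw":0.2,"travel":[0,0,0],"turn":0},{"claw":0.2,"travel":[0,0,0],"turn":0}]'
```

```text
clock: 14.1
position: [0.4461, 0.184, 0.0511]
ee_rot: [-0.0, 0.993, -0.121, 0.0]
contact_force: [-0.1, 0.1, 0.2]
width: 0.0471
gripper_force: 0.0
clock: 14.4
position: [0.4456, 0.1839, 0.051]
ee_rot: [0.0, 0.993, -0.121, -0.0]
contact_force: [0.3, -1.1, -0.4]
width: 0.0513
gripper_force: 0.0
```

Released. I'll rise straight up, then back away toward the robot's right.

```bash
python3 -m inch '[{"claw":0.2,"travel":[0,0,0.1],"turn":0},{"claw":0.2,"travel":[0,0,0.3],"turn":0},{"claw":0.2,"travel":[0,0,0.55],"turn":0},{"claw":0.2,"travel":[0,0,0.8],"turn":0},{"claw":0.2,"travel":[0,0,1],"turn":0}]'
python3 -m inch '[{"claw":0.2,"travel":[-0.05,-0.25,0],"turn":0},{"claw":0.2,"travel":[-0.1,-0.5,0],"turn":0},{"claw":0.2,"travel":[-0.15,-0.75,0],"turn":0},{"claw":0.2,"travel":[-0.2,-1,0],"turn":0},{"claw":0.2,"travel":[-0.2,-1,0],"turn":0}]'
python3 -m inch '[{"claw":0.2,"travel":[0,-0.25,0],"turn":0},{"claw":0.2,"travel":[0,-0.5,0],"turn":0},{"claw":0.2,"travel":[0,-0.75,0],"turn":0},{"claw":0.2,"travel":[0,-0.75,0],"turn":0},{"claw":0.2,"travel":[0,-0.75,0],"turn":0}]'
python3 - <<'E'
from h import *
t=snap("top","pics/t8.png");s=snap("scene","pics/s8.png")
a=s[120:270,260:440];b=t[140:290,220:400]
cv2.imwrite("pics/c10.png",cv2.resize(np.hstack([a,b])[:,:,::-1],None,fx=2.2,fy=2.2,interpolation=cv2.INTER_CUBIC))
hsv=cv2.cvtColor(t[:,:,::-1].copy(),cv2.COLOR_BGR2HSV)
m=cv2.inRange(hsv,(12,90,60),(35,255,255)); m[:, :260]=0;m[:,310:]=0;m[:185]=0;m[250:]=0
r=cv2.minAreaRect(cv2.findNonZero(m));print(r,[at("top",q,.062)[:2].round(4).tolist() for q in cv2.boxPoints(r)])
E
```

```text
clock: 14.9
position: [0.4459, 0.184, 0.2542]
ee_rot: [-0.001, 0.993, -0.121, 0.001]
contact_force: [0.5, 0.3, -0.8]
width: 0.0511
gripper_force: 0.0
clock: 15.4
position: [0.4043, -0.0209, 0.2512]
ee_rot: [0.002, 0.992, -0.124, 0.0]
contact_force: [0.4, 0.6, 0.1]
width: 0.0511
gripper_force: 0.0
clock: 15.9
position: [0.4055, -0.1664, 0.2508]
ee_rot: [-0.001, 0.993, -0.122, -0.0]
contact_force: [0.6, 0.2, 0.3]
width: 0.0511
gripper_force: 0.0
((274.3765563964844, 222.1013641357422), (8.57912540435791, 37.88185501098633), 15.068490028381348) [[0.3706, 0.2126], [0.4789, 0.1862], [0.4729, 0.1616], [0.3646, 0.188]]
```

View pics/c10.png

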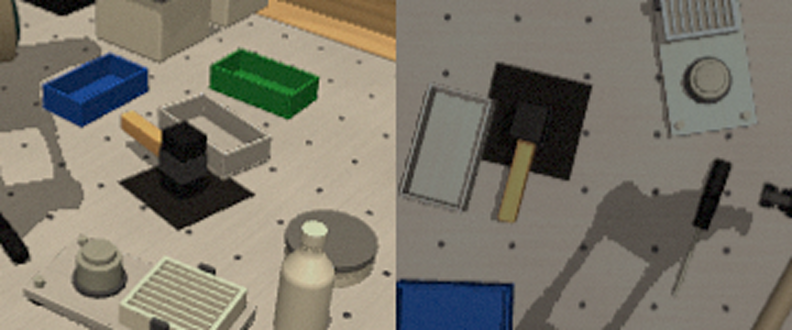

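The mallet stands upright with its head near the mat's middle (529,120 in the right panel). The tray lies flat about 40 mm away, and the bystanders are undisturbed. I'll hand the job in.

```bash
python3 -c "
from rig import ticket; print(ticket.sign_off())"
```

```text
the job is handed in; nothing more can be done
None
```

The job is handed in: the tray was slid about 40 mm away, the raised pin was driven home, and the mallet is standing upright on its mat and released, all in about 16 s; no verdict came back.

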